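Lock the bayonet cap on the ink strainer

ROBOT

A 6-joint arm with a two-finger parallel gripper is mounted at the origin on a cart in front of the work surface, level with it; the furniture and walls round the work are solid. World frame = base frame: x ahead of the robot, y to its left, z up, the work surface at z = 0. Lengths are in m, angles in rad, forces in N, time in s.
With the tool pointing down it reaches from about 0.375 to 0.975 m from the base axis. Payload 3.8 kg.
Tool frame: the origin (TCP) lies at the very end of the fingers, on their centre line; the grasp point (between the pads) lies behind it (bot.tcp_to_grasp is the y of the grasp point in the tool frame, in m); y points along the fingers, z is the direction in which the jaws open and shut, and the axes are right-handed (so a half turn about y gives the same grasp; the last joint's range is limited). The gripper opens to 85 mm and grips with 20 to 120 N. Pads are 22 mm wide; open, the fingers measure 114 mm over their backs; the gripper's body (76 mm by 85 mm) begins 54 mm behind the grasp point. The pads swing forward as they close: fully open they stand 13 mm farther back than shut.
Start: joints at [1.3, 0.264, 1.604, -0, 1.274, -0.037], TCP at [0.156, 0.657, 0.231] pointing down, gripper open.
Joint ranges: [-2.63, 2.63], [-0.94, 2.18], [0.31, 2.57], [-1.31, 4.45], [0, 2.66], [-2.55, 2.55]. Speed limits (rad/s): [2.57, 2.57, 3.14, 3.14, 3.14, 3.14].

INTERFACE

Orientations are given as a rotation vector (axis times angle).
In Python, from workcell import bot, optics, workorder gives the robot as it stands.
- The arm moves only by the shell command python3 -m handwheel 'ROWS' [FORCE]. ROWS is JSON, a list of rows, each a list of 7 numbers: the shift along the tool's x, y, z in m, then the turn, a rotation vector about the tool's x, y, z in rad, then the opening, from 0 (shut) to 1 (fully open). A call has 1 to 8 rows; each row shifts and turns the commanded pose from where the row before left it, along the tool's axes as they then stand; what a row does not reach is not made up. A row lasts 1/8 s, in which the tool goes at most 62.5 mm and 10.7 degrees, less where a joint would pass 70% of its speed; a pose out of reach is approached as far as the arm can. A call with a gripper value outside its range is refused whole. The fingers move at their own pace and stop on an object; FORCE is the grip in N (left out, the last holds). Time passes only in rows, so rows that do not move let the fingers close. It gives the time, the measured TCP pose, the force and the opening at its end, in the units of the state.
- bot.read_state(): the state, without advancing time (a new reading comes with each control period).
- optics.read_camera(name): name is "scene" or "top"; returns a dict with "image" (480x640x3 uint8, red, green, blue), "z_map" (480x640 float32, m along the optical axis (not along the pixel's ray), 0 where there is no reading), "mtx" (3x3 intrinsics, pixels), "dist" ([k1, k2, p1, p2, k3] as OpenCV has them; the pictures are not rectified), "world_from_camera" (4x4, takes a point from camera to world coordinates). Camera axes: x right, y down, z forward; pixel columns grow to the right and rows downward; lengths in m; the calibration is good to about 2 mm. A picture is of the moment at which its call begins.
- workorder.finish_job(): hands the job in, once; it reports no verdict.
The state is a dict: "time": time; "q": joint angles; "joint_vel": joint speeds; "joint_torque": joint torques, N m; "tool_pos": TCP position; "tcp_rot": TCP orientation; "wrist_force": force on the tool from outside, world axes, zero at the start; "torque": the same for the moment, N m; "width": opening from 0.0 (shut) to 1.0 (fully open).
Only numpy, scipy, OpenCV 4.12 (cv2) and the standard library are available. Lean on these libraries where they do the work, as an engineer would, in place of code of your own. Each camera call takes 0.05 s, during which the arm holds its last target.

TASK

Close the open ink strainer on the bench: pick up the larger of the two bar-handled caps, line its two side lugs up with the two slots in the strainer's collar, press it down against the spring seat and turn it clockwise (seen from above) to the stop, then let go so that it stays locked. Leave the smaller cap and the open jar where they are.

Things in the scene. Friction and masses are not known exactly. Their poses are not given: they have to be found in the camera images.
- cap: Larger bayonet cap, 0.15 kg, upright. Origin: centre of underside, z up; mm: steel plug, nose radius 20 at z 0 widening to 32 at z 10, straight to z 29; two steel lugs at +x and -x, 14 wide, out to radius 45, z 10-18; black flange radius 39, z 29-35; black bar handle along x (the lug line), 56 long, 14 thick in y, z 35-62, to grip from above. Half turn = same.
- strainer: Aluminium housing fixed to the bench, open on top. Origin: centre of underside, z up; mm: collar 106 across, top z 66; bore radius 35; ledge z 58-66, slots cut in it at +x and -x take lugs within 12 deg. Spring seat (top z 46) pushes up 2.5-5 N. Lugs pass under the ledge with the cap's origin at z 37-40; it then turns clockwise only, 80 deg to a solid stop, and rests at z 40 when let go.
- small_cap: Smaller cap of the same form, for another strainer, 48 mm tall, 48 mm across its flange, bar handle 38 mm long; it does not fit. Upright on the bench. Origin: centre of its underside, z up. To be left alone.
- jar_open: Open glass jar with red ink in it, 66 mm across, 68 mm tall, standing on the bench. Origin: centre of its underside. To be left alone.

How it is judged:
On the way:
1. the larger cap is pressed down in the collar, its lugs through the slots (z of cap in the frame of strainer below 0.043 m and horizontal distance between cap and strainer below 0.007 m and angle between the x axis of cap and the x axis of strainer, either way round below 0.5 rad), for 0.05 s.
At the end, for the whole second after the job is handed in: The larger cap is upright and at rest in the collar, its origin less than 43 mm above the strainer's underside (lugs under the ledge) and within 7 mm of the strainer's axis, turned at least 60 degrees from the slots, and released (z of cap in the frame of strainer below 0.043 m and horizontal distance between cap and strainer below 0.007 m and angle between cap's own z axis and vertical below 0.1 rad and angle between the x axis of cap and the x axis of strainer, either way round above 1.05 rad and linear speed of cap below 0.02 m/s); the robot touches nothing.
It fails at once if the smaller cap moved more than 30 mm (distance of small_cap from where it was at the start of the episode above 0.03 m).
It fails at once if the open jar moved more than 30 mm (distance of jar_open from where it was at the start of the episode above 0.03 m).
It also fails if it takes over 45 s, if anything falls off the work surface, if the arm or the gripper's body presses on something with over 40 N, if the wrist force passes 120 N, or if a joint passes its speed limit or range.

## Working session

There is one attempt and no reset: what is moved stays moved. The work goes in short steps, Python scripts to look and compute and a shell command to move; the robot and the scene stay as the last step left them, time stands still between calls to the robot, and variables do not carry over. Pictures are saved under pics/ and viewed, and the job is handed in when it is done.

```bash
mkdir -p pics; ls; python3 - <<'E'
from workcell import bot, optics
import cv2,numpy as np
s=bot.read_state();print(s, bot.tcp_to_grasp)
for n in("scene","top"):
    c=optics.read_camera(n);cv2.imwrite(f"pics/{n}0.png",c["image"][:,:,::-1]);np.savez(f"{n}0.npz",**c)
    print(c["mtx"],c["dist"],c["world_from_camera"])
E
```

```text
pics
{'time': 0.0, 'q': array([ 1.30010724e+00,  2.64755146e-01,  1.60534620e+00, -3.90931847e-05,
        1.27372831e+00, -3.69340215e-02]), 'joint_vel': array([ 0.00043943, -0.00173811,  0.00082789,  0.00046166,  0.00052629,
        0.00127306]), 'joint_torque': array([ 3.43681877e-04, -5.15124714e+01, -3.67302239e+01,  1.06697262e-04,
        1.31706076e-02, -1.28326469e-06]), 'tool_pos': array([0.15619394, 0.65593263, 0.22997571]), 'tcp_rot': array([-1.56521372,  0.18380266, -0.18332128]), 'wrist_force': array([-0.66539864, -0.52703303, -0.18055634]), 'torque': array([-0.01163496,  0.0230914 , -0.00153428]), 'width': 0.9980608446245866} -0.0187
[[511.97334795   0.         319.93584349]
 [  0.         511.97334795 242.33949882]
 [  0.           0.           1.        ]] [-0.02495538  0.          0.          0.          0.        ] [[ 0.71962579 -0.35426714  0.59718801  0.04732676]
 [-0.69394348 -0.39679546  0.60082926 -0.64900592]
 [ 0.02410743 -0.84678696 -0.53138562  0.47774587]
 [ 0.          0.          0.          1.        ]]
[[502.56790135   0.         316.97547541]
 [  0.         502.56790135 234.98874366]
 [  0.           0.           1.        ]] [-0.13550557  0.          0.          0.          0.        ] [[ 0.0251174  -0.99188623  0.12462275  0.43087175]
 [-0.9995569  -0.02292647  0.0189838  -0.14182618]
 [-0.01597261 -0.12504435 -0.99202257  0.9935049 ]
 [ 0.          0.          0.          1.        ]]
```

View pics/scene0.png

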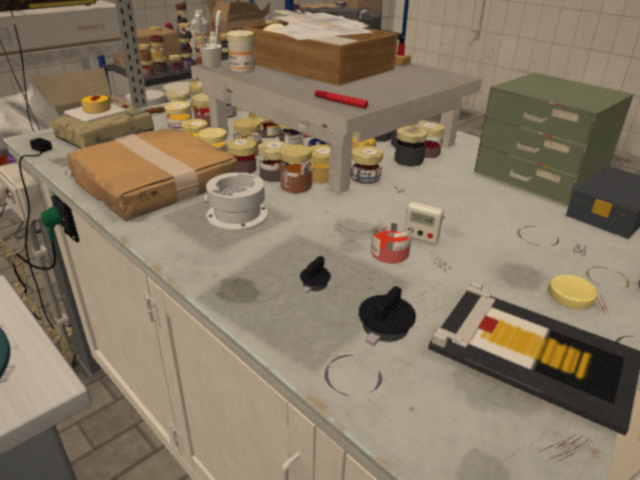

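View pics/top0.png

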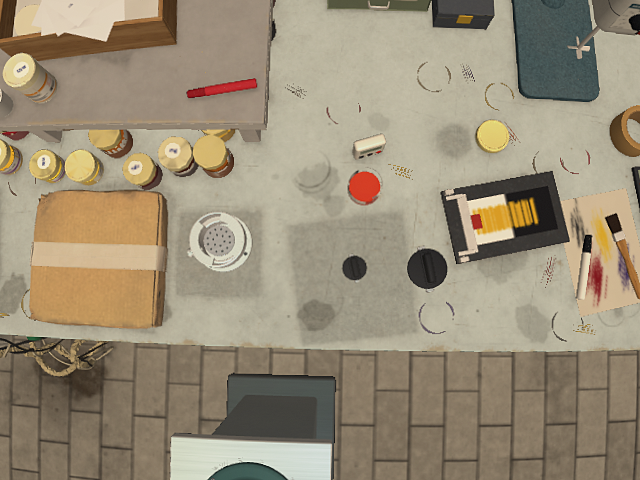

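The scene picture shows the larger cap near (388,315), the small cap near (315,275), the strainer near (236,198) and the jar near (390,243). In the top view they are at (427,268), (354,267), (220,241) and (365,187).

```bash
cat > h.py <<'E'
import cv2,numpy as np
def load(n):
    return dict(np.load(n))
def ray(c,u,v):
    p=cv2.undistortPoints(np.array([[[u,v]]],float),c["mtx"],c["dist"])[0,0]
    return np.array([p[0],p[1],1.])
def at_z(c,u,v,z):
    T=c["world_from_camera"];d=T[:3,:3]@ray(c,u,v);o=T[:3,3]
    return o+d*(z-o[2])/d[2]
def cloud(c):
    T=c["world_from_camera"];v,u=np.mgrid[0:480,0:640]
    p=cv2.undistortPoints(np.stack([u,v],-1).reshape(-1,1,2).astype(float),c["mtx"],c["dist"])[:,0]
    z=c["z_map"].reshape(-1,1);P=np.hstack([p*z,z])@T[:3,:3].T+T[:3,3]
    P[z[:,0]==0]=np.nan
    return P.reshape(480,640,3)
def proj(c,P):
    T=np.linalg.inv(c["world_from_camera"]);r,_=cv2.Rodrigues(T[:3,:3])
    return cv2.projectPoints(np.array(P,float).reshape(-1,3),r,T[:3,3],c["mtx"],c["dist"])[0][:,0]
E
python3 - <<'E'
from h import *
c=load("top0.npz");P=cloud(c)
im=c["image"][:,:,::-1]
cv2.imwrite("pics/t_str.png",cv2.resize(im[200:285,175:270],None,fx=7,fy=7,interpolation=cv2.INTER_CUBIC))
cv2.imwrite("pics/t_cap.png",cv2.resize(im[235:305,330:460],None,fx=6,fy=6,interpolation=cv2.INTER_CUBIC))
c2=load("scene0.npz");i2=c2["image"][:,:,::-1]
cv2.imwrite("pics/s_str.png",cv2.resize(i2[160:235,190:285],None,fx=7,fy=7,interpolation=cv2.INTER_CUBIC))
cv2.imwrite("pics/s_cap.png",cv2.resize(i2[280:350,340:430],None,fx=7,fy=7,interpolation=cv2.INTER_CUBIC))
for n,(u,v,h) in dict(strainer=(221,241,.066),cap=(427,268,.062),small=(354,267,.048),jar=(365,187,.068)).items(): print(n,at_z(c,u,v,h),P[v,u])
for nm in("top0.npz","scene0.npz"):
  Q=cloud(load(nm))
  for lo,hi in((.056,.068),(.025,.038)):
    m=(Q[...,2]>lo)&(Q[...,2]<hi)
    for n,c0 in dict(strainer=(.44,.04),cap=(.39,-.33)).items():
      c0=np.array(at_z(c,*((221,241) if n=="strainer" else (427,268)),.05)[:2])
      k=m&(np.hypot(Q[...,0]-c0[0],Q[...,1]-c0[1])<.065);q=Q[k]
      if len(q)<5: continue
      r=cv2.minAreaRect(q[:,:2].astype(np.float32)*1000);print(nm,lo,n,len(q),q.mean(0),r)
E
```

```text
strainer [0.53189297 0.05534576 0.066     ] [0.53403762 0.05953165 0.04630939]
cap [ 0.49076042 -0.33015026  0.062     ] [ 0.49088054 -0.330528    0.06013159]
small [ 0.49057208 -0.19491195  0.048     ] [ 0.49105491 -0.19534129  0.04035315]
jar [ 0.64016736 -0.21214114  0.068     ] [ 0.6502369  -0.2155241   0.02347251]
top0.npz 0.056 strainer 1100 [0.53627965 0.06301537 0.06415625] ((536.0789184570312, 63.87228012084961), (102.60397338867188, 104.18254089355469), 0.7245960235595703)
top0.npz 0.056 cap 213 [ 0.49323022 -0.33581166  0.06031676] ((492.71636962890625, -336.6604309082031), (55.609718322753906, 14.783530235290527), 12.340222358703613)
top0.npz 0.025 strainer 249 [0.54150824 0.07565264 0.03231369] ((532.72119140625, 62.90009689331055), (98.57756042480469, 85.54936218261719), 63.93313980102539)
top0.npz 0.025 cap 961 [ 0.49236721 -0.33415906  0.03418398] ((492.456298828125, -335.39251708984375), (76.93836975097656, 75.41007995605469), 34.630714416503906)
scene0.npz 0.056 strainer 949 [0.52974056 0.05944571 0.06344468] ((533.2985229492188, 64.69052124023438), (107.54927062988281, 102.30096435546875), 48.34389114379883)
scene0.npz 0.056 cap 315 [ 0.48647912 -0.33691331  0.06067839] ((488.46356201171875, -335.5858154296875), (57.51290512084961, 13.625714302062988), 11.557812690734863)
scene0.npz 0.025 strainer 184 [0.51719648 0.0385492  0.03112529] ((528.5025634765625, 62.540672302246094), (97.05322265625, 90.50088500976562), 75.34585571289062)
scene0.npz 0.025 cap 1338 [ 0.48291174 -0.34087437  0.03465324] ((488.38800048828125, -335.5035705566406), (76.31488037109375, 76.81412506103516), 38.27879333496094)
```

```bash
ls pics
```

```text
s_cap.png
s_str.png
scene0.png
t_cap.png
t_str.png
top0.png
```

View pics/t_str.png

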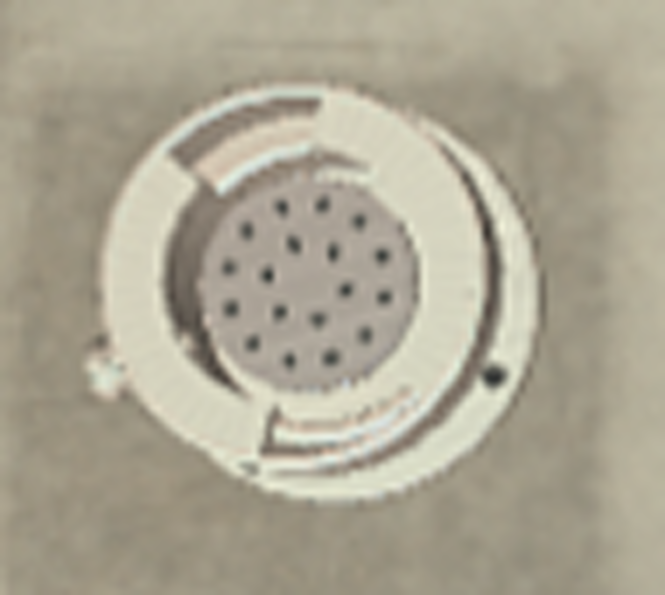

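View pics/s_str.png

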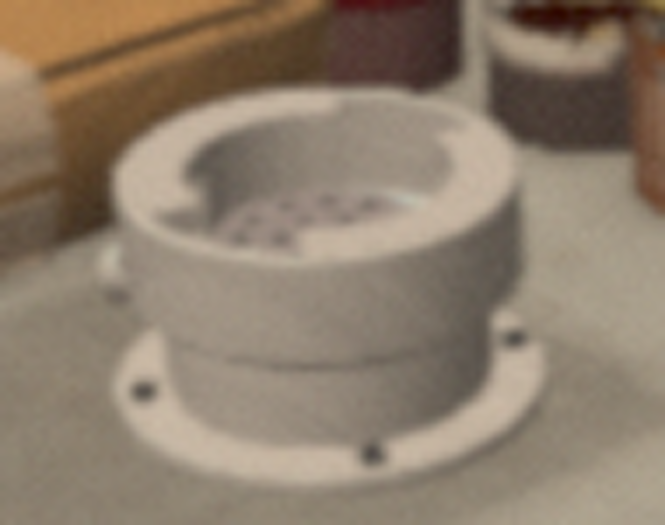

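View pics/t_cap.png

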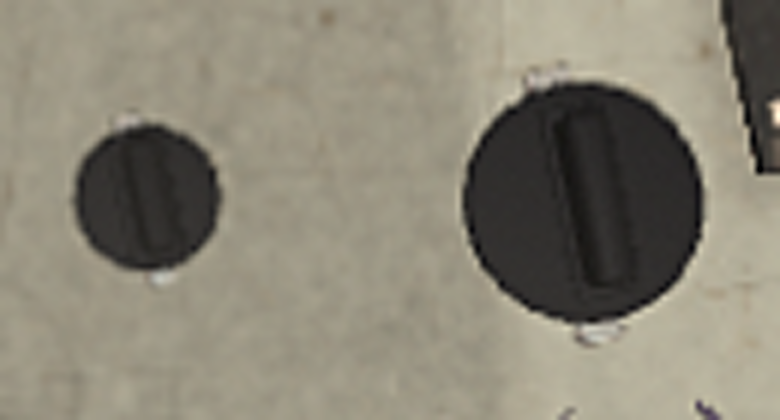

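View pics/s_cap.png

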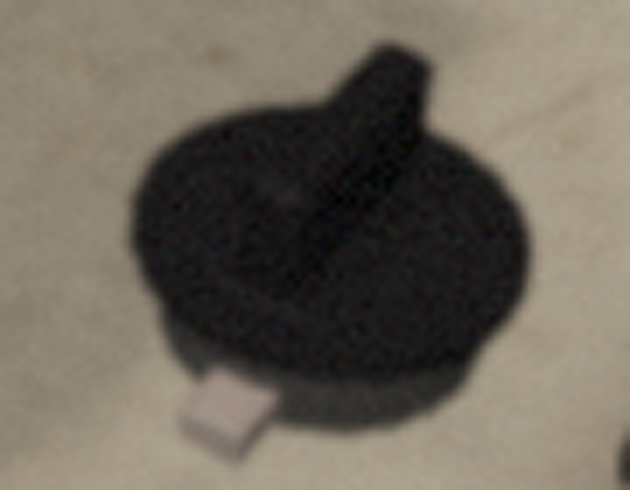

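```bash
python3 - <<'E'
from h import *
for nm,ctr in(("top0.npz",(.536,.064)),("scene0.npz",(.5333,.0647))):
  c=load(nm);
  g=cv2.cvtColor(c["image"],cv2.COLOR_RGB2GRAY)
  P=cloud(c); rel=P[...,:2]-ctr
  # fit circle to outer top rim
  print(nm)
  ang=np.arange(0,360,5)
  for r in(.0385,.0405,.0425):
    row=[]
    for a in ang:
      t=np.radians(a);uv=proj(c,[[ctr[0]+r*np.cos(t),ctr[1]+r*np.sin(t),.066]])[0]
      z=P[int(round(uv[1])),int(round(uv[0])),2]; row.append(int(round(z*1000)))
    print(r,' '.join(f"{a}:{z}" for a,z in zip(ang,row) if z<61))
c=load("top0.npz")
f=lambda x,y:at_z(c,175+x/7-.43,200+y/7-.43,.066)[:2]*1000
pts=dict(L=f(104,280),R=f(487,280),T=f(295,87),B=f(300,465))
print(pts)
ct=np.array([536,64.])
for n,p in dict(ol=(165,152),il=(203,190),orr=(322,97),ir=(322,150),bl=(262,452),bil=(272,405),br=(430,405)).items():
  q=f(*p)-ct;print(n,f(*p),np.hypot(*q),np.degrees(np.arctan2(q[1],q[0])))
E
```

```text
top0.npz
0.0385 0:34 5:33 10:32 15:33 20:31 25:31 30:34 35:34 40:32 45:31 175:13 180:4 185:8 190:3 195:5 200:5 205:5 210:5 215:5 220:4 225:3 355:29
0.0405 0:32 5:37 10:34 15:35 20:36 25:37 30:34 35:34 40:35 45:41 175:35 180:31 185:29 190:30 195:30 200:8 205:5 210:4 215:4 220:6 225:5 355:35Traceback (most recent call last):
  File "<stdin>", line 13, in <module>
ValueError: cannot convert float NaN to integer
```

```bash
python3 - <<'E'
from h import *
for nm,ctr in(("top0.npz",(.536,.064)),("scene0.npz",(.5333,.0647))):
  c=load(nm);P=cloud(c)
  m=(P[...,2]>.061)&(P[...,2]<.069)&(np.hypot(P[...,0]-ctr[0],P[...,1]-ctr[1])<.06)
  # outer circle: polar max fit
  from scipy.optimize import least_squares
  k=cv2.morphologyEx(m.astype(np.uint8),cv2.MORPH_CLOSE,np.ones((3,3)))
  cn=max(cv2.findContours(k,cv2.RETR_EXTERNAL,cv2.CHAIN_APPROX_NONE)[0],key=len)[:,0]
  q=np.array([at_z(c,u,v,.066)[:2] for u,v in cn])
  s=least_squares(lambda p:np.hypot(q[:,0]-p[0],q[:,1]-p[1])-p[2],[*ctr,.053],loss="soft_l1",f_scale=.001);print(nm,s.x, P[m][:,2].mean())
  ctr=s.x[:2]
  for r in(.037,.039,.041,.043):
    out=[]
    for a in range(-40,320,2):
      t=np.radians(a);uv=proj(c,[[ctr[0]+r*np.cos(t),ctr[1]+r*np.sin(t),.066]])[0]
      z=P[int(round(uv[1])),int(round(uv[0])),2]
      out.append('?' if np.isnan(z) else ('#' if z>.060 else '.'))
    print(r,''.join(out[:90]),''.join(out[90:]))
  o=[]
E
```

```text
top0.npz [0.53579737 0.06387307 0.05144276] 0.06451549154234029
0.037 ##################...........................############################################# ###################.........................##############################################
0.039 ##################..........................############################################## ##################..........................##############################################
0.041 ##################...........................############################################# ##################...........................#############################################
0.043 ##################...........................######################?###################### #################............................#############################################
scene0.npz [0.53026616 0.0613325  0.053852  ] 0.06493766842526139
0.037 ######################....................################################################ ######################........?.............##############################################
0.039 ########################...................############################################### ######################......................##############################################
0.041 ######################...........###.......############################################### #########????##########......................#############################################
0.043 #####################....###...#####...################################################### ######################...##...##.....#####################################################
```

```bash
python3 - <<'E'
from h import *
def mk(nm,ctr,yaw,x0,y0,w,h,f,out):
  c=load(nm);im=cv2.resize(c["image"][y0:y0+h,x0:x0+w,::-1],None,fx=f,fy=f,interpolation=cv2.INTER_CUBIC)
  def dr(P,col):
    p=((proj(c,P)-[x0,y0]+.5)*f).astype(np.int32);cv2.polylines(im,[p.reshape(-1,1,2)],False,col,1)
  t=np.radians(np.arange(0,361,4))
  for r in(.053,.035): dr([[ctr[0]+r*np.cos(a),ctr[1]+r*np.sin(a),.066] for a in t],(0,0,255))
  for k in(0,180):
   for d,col in((-22,(255,0,0)),(0,(0,200,0)),(22,(255,0,0))):
    a=np.radians(yaw+k+d);dr([[ctr[0]+r*np.cos(a),ctr[1]+r*np.sin(a),.066] for r in(.033,.047)],col)
  cv2.imwrite(out,im)
mk("top0.npz",(.5358,.0639),22,175,195,95,85,8,"pics/o_t.png")
mk("scene0.npz",(.5325,.0635),22,190,160,95,75,8,"pics/o_s.png")
E
```

```text
(no output)
```

View pics/o_t.png

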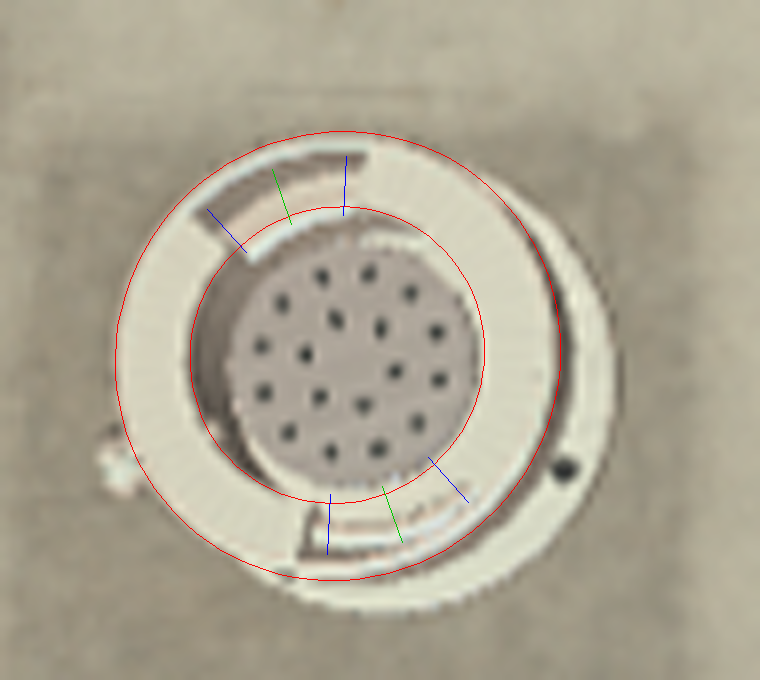

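View pics/o_s.png

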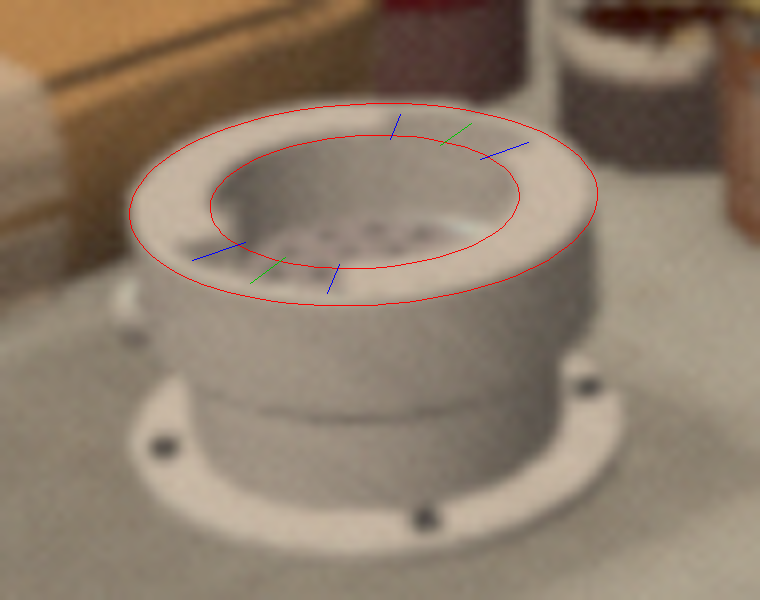

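```bash
python3 - <<'E'
from h import *
from scipy.spatial.transform import Rotation as R
print(R.from_rotvec([-1.56521372,  0.18380266, -0.18332128]).as_matrix().round(3))
P=cloud(load("top0.npz"))
for u,v in((255,130),(200,125),(100,130),(160,250),(160,300),(160,200),(215,155),(175,150),(450,230),(460,255),(500,180)): print(u,v,P[v,u].round(3))
E
```

```text
[[ 0.973 -0.001  0.232]
 [-0.232 -0.002  0.973]
 [-0.    -1.    -0.002]]
255 130 [ 0.747 -0.     0.071]
200 125 [0.725 0.084 0.16 ]
100 130 [0.746 0.31  0.073]
160 250 [0.513 0.177 0.051]
160 300 [0.418 0.179 0.028]
160 200 [0.611 0.184 0.049]
215 155 [0.693 0.072 0.082]
175 150 [0.706 0.155 0.069]
450 230 [ 0.57  -0.386  0.013]
460 255 [ 0.52  -0.402  0.027]
500 180 [ 0.678 -0.495 -0.   ]
```

The strainer is at about (0.534, 0.064) with its slots at yaw 22°. The cap is at about (0.4905, −0.336) with its lugs at yaw 12°. Heights and sizes match the given values. For joint 6 to have room for the 80° turn, the jaw yaw should be 102° at the grasp.

```bash
python3 -m handwheel '[[0,0,0,0,-0.148,0,0.6],[0,0,0,0,-0.148,0,0.6],[0,0,0,0,-0.148,0,0.6],[0.015,0,-0.055,0,0,0,0.6],[0.015,0,-0.055,0,0,0,0.6],[0.015,0,-0.055,0,0,0,0.6],[0.015,0,-0.055,0,0,0,0.6],[0.015,0,-0.055,0,0,0,0.6]]'
python3 -m handwheel '[[0.015,0,-0.055,0,0,0,0.6],[0.015,0,-0.055,0,0,0,0.6],[0.015,0,-0.055,0,0,0,0.6],[0.015,0,-0.055,0,0,0,0.6],[0.015,0,-0.055,0,0,0,0.6],[0,0,0,0,0,0,0.6]]'
python3 -c "
from workcell import bot;print(bot.read_state()['q'])"
```

```text
time: 1.1
tool_pos: [0.2874, 0.4014, 0.2308]
tcp_rot: [-1.565, -0.165, 0.166]
wrist_force: [0.3, -0.2, 0.9]
width: 0.604
time: 1.85
tool_pos: [0.4189, 0.1467, 0.231]
tcp_rot: [-1.566, -0.16, 0.16]
wrist_force: [0.2, -0.4, 0.0]
width: 0.599
[ 2.81477802e-01 -1.86137640e-01  2.07101143e+00 -1.07447725e-03
  1.25704423e+00 -1.49273227e+00]
```

```bash
python3 -m handwheel '[[-0.004,0,-0.054,0,0,0,0.6],[-0.004,0,-0.054,0,0,0,0.6],[-0.004,0,-0.054,0,0,0,0.6],[-0.004,0,-0.054,0,0,0,0.6],[-0.004,0,-0.054,0,0,0,0.6],[-0.004,0,-0.054,0,0,0,0.6],[-0.004,0,-0.054,0,0,0,0.6],[-0.004,0,-0.054,0,0,0,0.6]]'
python3 -m handwheel '[[0,0,-0.054,0,0,0,0.6],[0,0.05,0,0,0,0,0.6],[0,0.03,0,0,0,0,0.6],[0,0,0,0,0,0,0.6]]'
python3 - <<'E'
from workcell import bot,optics
from h import *
s=bot.read_state();print(s['q'],s['tool_pos'])
for n in("scene","top"):
    c=optics.read_camera(n);np.savez(f"{n}1.npz",**c)
    p=proj(c,[s['tool_pos']])[0].astype(int);print(n,p)
    x,y=p[0]-65,p[1]-60
    cv2.imwrite(f"pics/{n}1.png",cv2.resize(c["image"][y:y+130,x:x+130,::-1],None,fx=4.5,fy=4.5))
E
```

```text
time: 2.85
tool_pos: [0.4771, -0.2795, 0.2309]
tcp_rot: [-1.564, -0.166, 0.166]
wrist_force: [0.7, -0.2, -0.1]
width: 0.605
time: 3.35
tool_pos: [0.4861, -0.3292, 0.1474]
tcp_rot: [-1.559, -0.161, 0.17]
wrist_force: [-0.6, 1.2, -0.5]
width: 0.601
[-6.37965334e-01  1.70806788e-01  1.87709727e+00  4.51301563e-04
  1.10169135e+00 -2.41989366e+00] [ 0.48611288 -0.32922628  0.14741112]
scene [389 240]
top [436 267]
```

```bash
ls pics
```

```text
o_s.png
o_t.png
s_cap.png
s_str.png
scene0.png
scene1.png
t_cap.png
t_str.png
top0.png
top1.png
```

View pics/scene1.png

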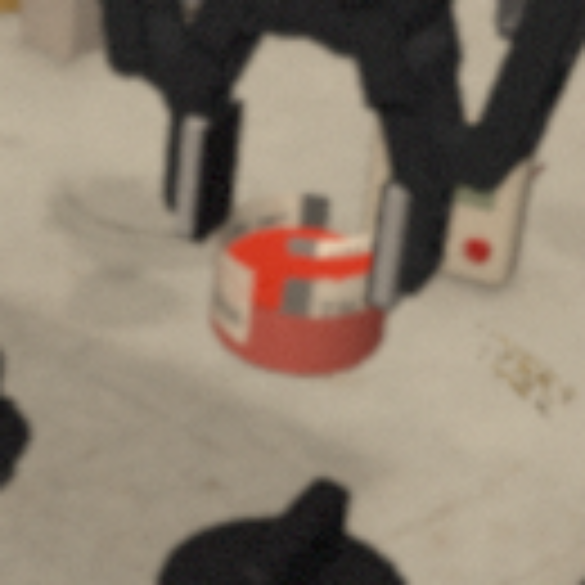

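View pics/top1.png

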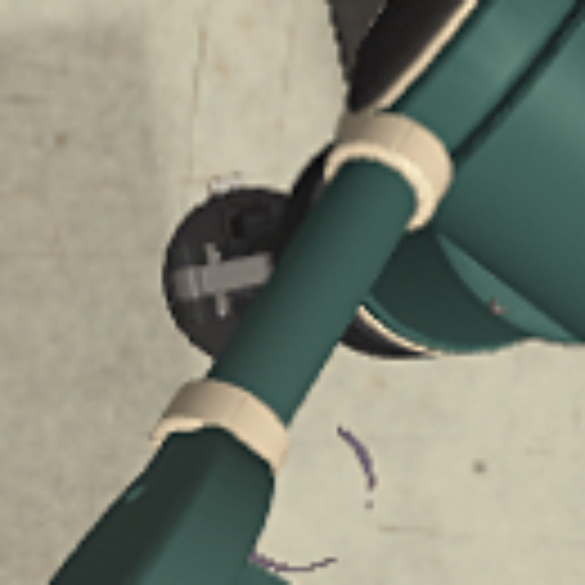

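The fingertip midpoint in the scene view, (389,240), falls exactly on the projected TCP, so I trust the scene camera. That puts the cap at about (0.4885, −0.3356).

```bash
python3 -m handwheel '[[0.002,0.04,-0.007,0,0,0,0.6],[0,0.04,0,0,0,0,0.6],[0,0,0,0,0,0,0.6],[0,0,0,0,0,0,0.6]]' 60
python3 - <<'E'
from workcell import bot,optics
from h import *
s=bot.read_state();print(s['q'],s['tool_pos'])
for n in("scene",):
    c=optics.read_camera(n)
    p=proj(c,[s['tool_pos']])[0].astype(int);print(n,p)
    x,y=p[0]-65,p[1]-60
    cv2.imwrite(f"pics/{n}2.png",cv2.resize(c["image"][y:y+130,x:x+130,::-1],None,fx=4.5,fy=4.5))
E
```

```text
time: 3.95
tool_pos: [0.4931, -0.3392, 0.074]
tcp_rot: [-1.567, -0.168, 0.163]
wrist_force: [-0.3, -0.1, 1.4]
width: 0.599
[-6.44203765e-01  2.62264421e-01  1.91664615e+00  5.40103463e-05
  9.58864712e-01 -2.42567378e+00] [ 0.49308565 -0.33919524  0.07396403]
scene [393 289]
```

View pics/scene2.png

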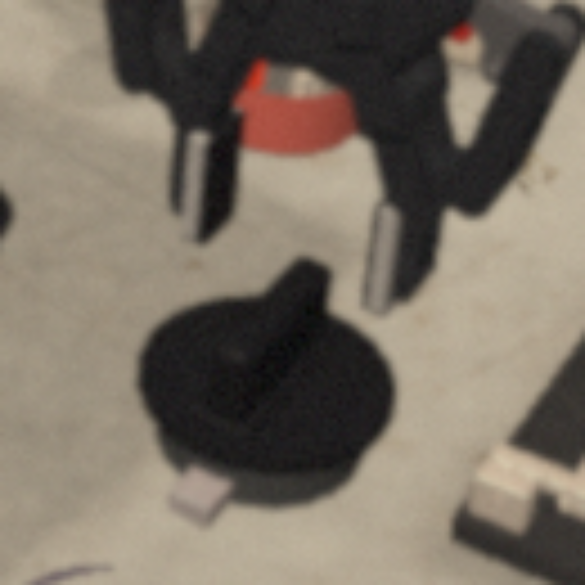

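```bash
python3 -m handwheel '[[-0.003,0.015,0.004,0,0,0,0.6],[0,0.018,0,0,0,0,0.6],[0,0,0,0,0,0,0.6],[0,0,0,0,0,0,0.6]]' 60
python3 - <<'E'
from workcell import bot,optics
from h import *
s=bot.read_state();print(s['q'],s['tool_pos'],s['wrist_force'])
for n in("scene",):
    c=optics.read_camera(n)
    p=proj(c,[s['tool_pos']])[0].astype(int);print(n,p)
    x,y=p[0]-65,p[1]-60
    cv2.imwrite(f"pics/{n}3.png",cv2.resize(c["image"][y:y+130,x:x+130,::-1],None,fx=4.5,fy=4.5))
s=bot.read_state();print(s['tool_pos'])
E
```

```text
time: 4.5
tool_pos: [0.4873, -0.3349, 0.0378]
tcp_rot: [-1.564, -0.164, 0.166]
wrist_force: [-0.2, 0.2, -0.1]
width: 0.601
[-6.44219976e-01  2.98563590e-01  1.94899254e+00 -9.39772984e-06
  8.94986751e-01 -2.42517827e+00] [ 0.48734533 -0.33491808  0.03776361] [-0.23207606  0.23326388 -0.13907949]
scene [385 311]
[ 0.48772055 -0.33522897  0.03824597]
```

View pics/scene3.png

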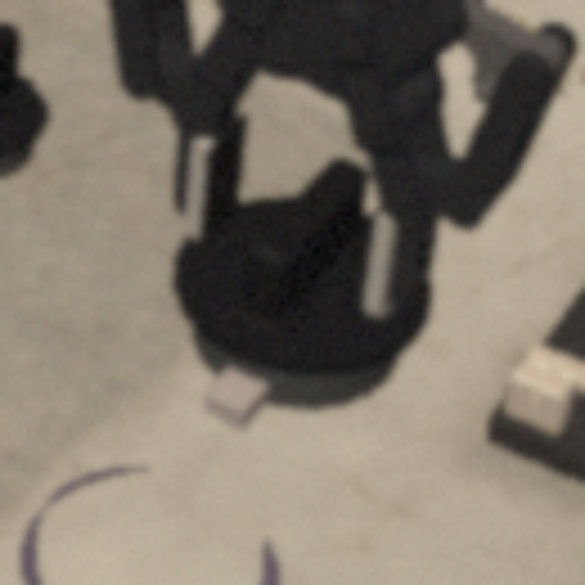

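The fingers straddle the bar, so I'm closing.

```bash
python3 -m handwheel '[[0,0,0,0,0,0,0],[0,0,0,0,0,0,0],[0,0,0,0,0,0,0],[0,0,0,0,0,0,0],[0,0,0,0,0,0,0]]' 80
python3 -m handwheel '[[0,-0.03,0,0,0,0,0],[0,-0.05,0,0,0,0,0],[0,-0.05,0,0,0,0,0],[0,0,0,0,0,0,0],[0,0,0,0,0,0,0]]' 80
python3 - <<'E'
from workcell import bot,optics
from h import *
s=bot.read_state();print(s['q'],s['tool_pos'],s['tcp_rot'],s['wrist_force'])
for n in("scene",):
    c=optics.read_camera(n);np.savez("scene4.npz",**c)
    p=proj(c,[s['tool_pos']])[0].astype(int);print(n,p)
    x,y=p[0]-65,p[1]-50
    cv2.imwrite(f"pics/{n}4.png",cv2.resize(c["image"][y:y+130,x:x+130,::-1],None,fx=4.5,fy=4.5))
E
```

```text
time: 5.18
tool_pos: [0.4881, -0.3355, 0.0389]
tcp_rot: [-1.565, -0.166, 0.164]
wrist_force: [0.1, -0.0, 3.6]
width: 0.145
time: 5.8
tool_pos: [0.4868, -0.3345, 0.1672]
tcp_rot: [-1.563, -0.164, 0.166]
wrist_force: [-0.3, 0.3, -1.8]
width: 0.148
[-6.44143690e-01  1.55367533e-01  1.85603059e+00  2.86957200e-05
  1.13205544e+00 -2.42517979e+00] [ 0.48681827 -0.33445141  0.16719196] [-1.56319894 -0.16397069  0.166086  ] [-0.26105855  0.30245888 -1.82696991]
scene [395 227]
```

View pics/scene4.png

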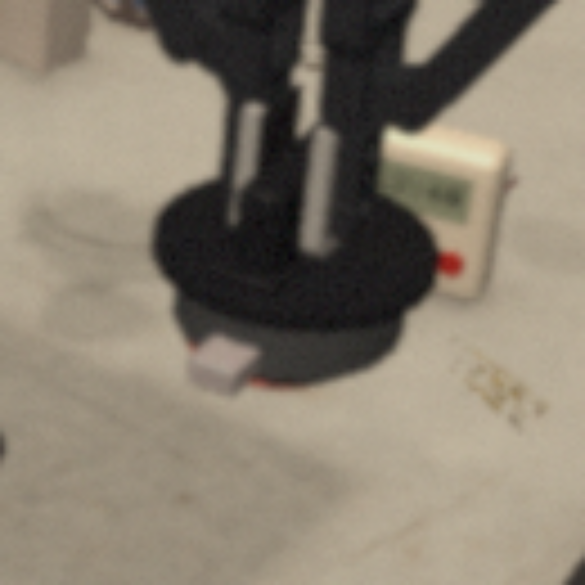

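The cap is held with its lugs clear at about (395,227). Moving it over the strainer.

```bash
python3 -m handwheel '[[0.018,0,0.0546,0,0,0,0],[0.018,0,0.0546,0,0,0,0],[0.018,0,0.0546,0,0,0,0],[0.018,0,0.0546,0,0,0,0],[0.018,0,0.0546,0,0,0,0],[0.018,0,0.0546,0,0,0,0],[0.018,0,0.0546,0,0,0,0]]'
python3 -m handwheel '[[0,0.02,0,0,-0.0875,0,0],[0,0.02,0,0,-0.0875,0,0],[0,0,0,0,0,0,0],[0,0,0,0,0,0,0]]'
python3 - <<'E'
from workcell import bot,optics
from h import *
s=bot.read_state();print(s['q'],s['tool_pos'],s['tcp_rot'],s['wrist_force'])
for n in("scene","top"):
    c=optics.read_camera(n);np.savez(n+"5.npz",**c)
    p=proj(c,[s['tool_pos']])[0].astype(int);print(n,p)
    x,y=p[0]-65,p[1]-40
    cv2.imwrite(f"pics/{n}5.png",cv2.resize(c["image"][y:y+130,x:x+130,::-1],None,fx=4.5,fy=4.5))
E
```

```text
time: 6.72
tool_pos: [0.5292, 0.0667, 0.1656]
tcp_rot: [-1.564, -0.161, 0.169]
wrist_force: [0.5, 0.4, -1.5]
width: 0.152
time: 7.22
tool_pos: [0.5305, 0.0648, 0.1275]
tcp_rot: [-1.55, -0.299, 0.302]
wrist_force: [0.2, 0.9, -1.2]
width: 0.147
[ 7.49310082e-02  9.02946514e-02  2.00870536e+00 -2.47448900e-05
  1.04454890e+00 -1.87936547e+00] [0.53045566 0.06478474 0.1274507 ] [-1.54956707 -0.29933171  0.30240288] [ 0.23998994  0.89325098 -1.18190748]
scene [231 153]
top [208 237]
```

View pics/scene5.png

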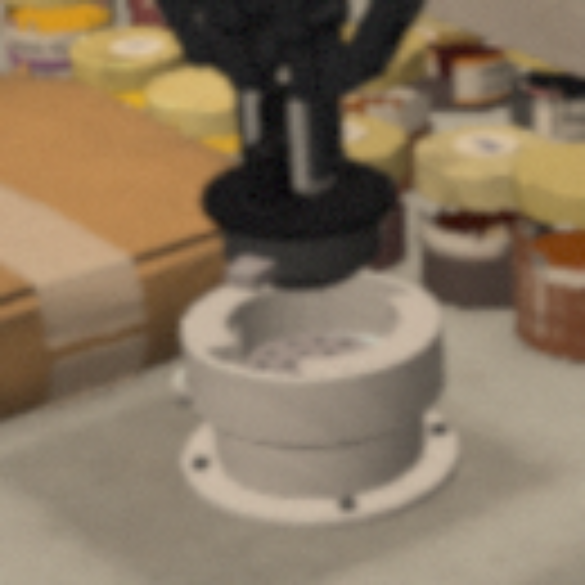

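View pics/top5.png

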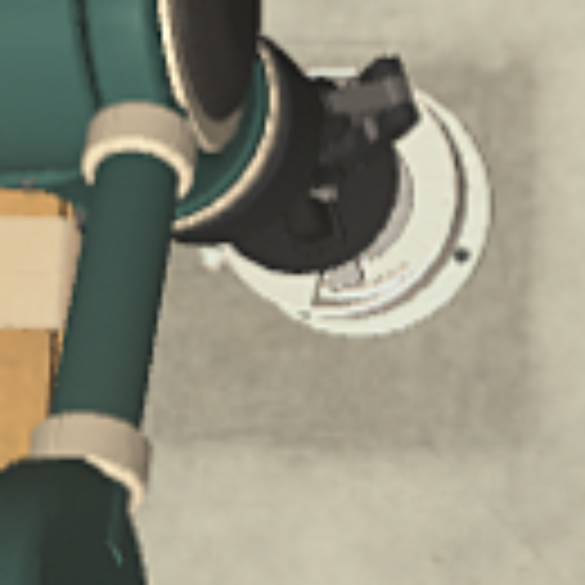

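```bash
python3 - <<'E'
from h import *
def mk(nm,ctr,cap,zc,x0,y0,w,h,f,out):
  c=load(nm);im=cv2.resize(c["image"][y0:y0+h,x0:x0+w,::-1],None,fx=f,fy=f,interpolation=cv2.INTER_CUBIC)
  def dr(P,col):
    p=((proj(c,P)-[x0,y0]+.5)*f).astype(np.int32);cv2.polylines(im,[p.reshape(-1,1,2)],False,col,1)
  t=np.radians(np.arange(0,361,4))
  def ring(o,r,z,col):dr([[o[0]+r*np.cos(a),o[1]+r*np.sin(a),z] for a in t],col)
  ring(ctr,.053,.066,(0,0,255));ring(ctr,.035,.066,(0,0,255))
  ring(cap,.039,zc+.035,(0,255,0));ring(cap,.039,zc+.029,(0,255,0))
  cv2.imwrite(out,im)
mk("scene5.npz",(.5325,.0637),(.5305,.0648),.0885,185,140,95,95,8,"pics/o5s.png")
mk("top5.npz",(.5358,.0639),(.5345,.0643),.0885,165,200,95,85,8,"pics/o5t.png")
E
```

```text
(no output)
```

View pics/o5s.png

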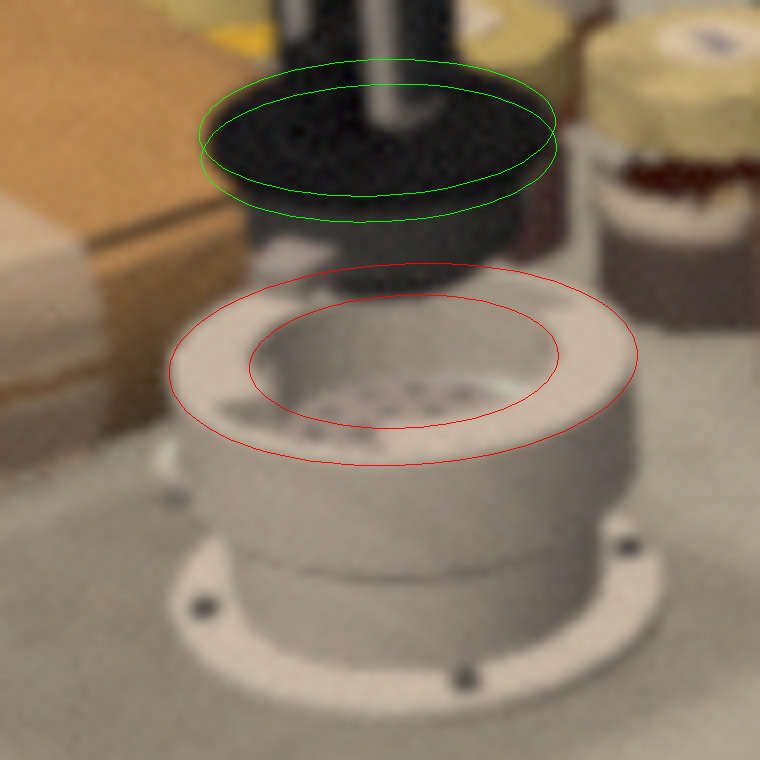

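View pics/o5t.png

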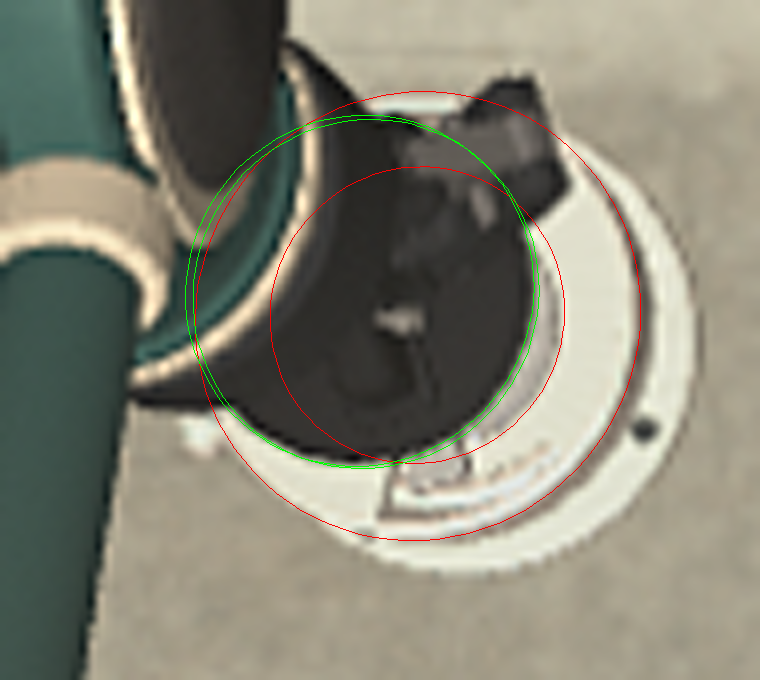

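In both views the cap sits about 2 mm in −x from the strainer axis, and its lug lies over the slot. I'll correct that and go down, checking the forces.

```bash
python3 -m handwheel '[[0.0015,0.015,-0.0015,0,0,0,0],[0,0.014,0,0,0,0,0],[0,0,0,0,0,0,0]]'
python3 -m handwheel '[[0,0.006,0,0,0,0,0],[0,0.005,0,0,0,0,0],[0,0,0,0,0,0,0]]'
```

```text
time: 7.7
tool_pos: [0.5312, 0.0639, 0.097]
tcp_rot: [-1.549, -0.298, 0.305]
wrist_force: [0.2, -0.2, -1.7]
width: 0.146
time: 8.07
tool_pos: [0.5327, 0.0642, 0.0878]
tcp_rot: [-1.549, -0.302, 0.303]
wrist_force: [-0.5, -1.1, -2.3]
width: 0.145
```

```bash
python3 -m handwheel '[[0,0.004,0,0,0,0,0],[0,0.003,0,0,0,0,0],[0,0,0,0,0,0,0]]'
python3 -m handwheel '[[0,0.002,0,0,0,0,0],[0,0.002,0,0,0,0,0],[0,0,0,0,0,0,0],[0,0,0,0,0,0,0]]'
python3 - <<'E'
from workcell import bot,optics
from h import *
s=bot.read_state();print(s['q'],s['tool_pos'],s['tcp_rot'],s['wrist_force'],s['torque'])
c=optics.read_camera("scene")
cv2.imwrite("pics/s6.png",cv2.resize(c["image"][150:245,185:280,::-1],None,fx=6,fy=6))
E
```

```text
time: 8.45
tool_pos: [0.5334, 0.0642, 0.0816]
tcp_rot: [-1.55, -0.303, 0.302]
wrist_force: [-0.2, -0.4, 1.5]
width: 0.15
time: 8.95
tool_pos: [0.5332, 0.0642, 0.0774]
tcp_rot: [-1.55, -0.302, 0.302]
wrist_force: [-0.3, 0.2, 3.0]
width: 0.149
[ 7.33861497e-02  1.53286234e-01  2.04304720e+00  2.09808827e-06
  9.45003837e-01 -1.88262558e+00] [0.53316438 0.06416507 0.07743308] [-1.54961642 -0.30240941  0.30200875] [-0.26961984  0.23292486  3.01689075] [-0.01202458 -0.00500041  0.0166679 ]
```

View pics/s6.png

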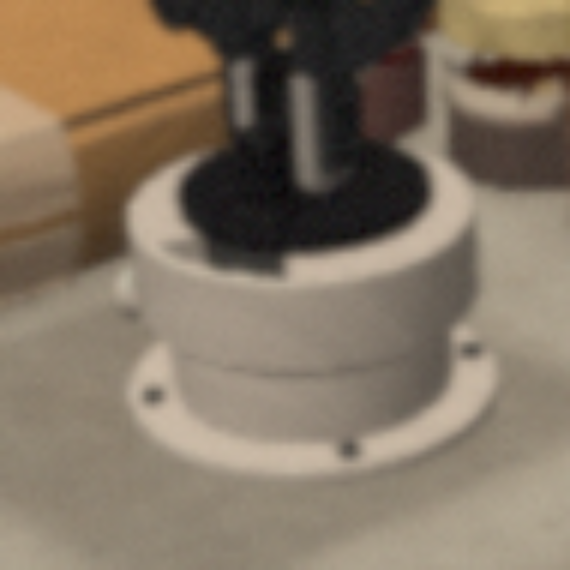

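The flange is down at the collar and the spring force is showing, about 4.5 N net of the weight. Turning clockwise, which is + about tool y.

```bash
python3 -m handwheel '[[0,0.0005,0,0,0.12,0,0],[0,0,0,0,0.12,0,0],[0,0,0,0,0.12,0,0],[0,0,0,0,0,0,0]]'
python3 -c "
from workcell import bot;s=bot.read_state();print(s['torque'],s['q'][5])"
```

```text
time: 9.5
tool_pos: [0.5329, 0.0642, 0.0768]
tcp_rot: [-1.571, -0.021, 0.021]
wrist_force: [-0.6, -0.7, 2.9]
width: 0.146
[0.04449376 0.05334642 0.02264098] -1.5239089793554013
```

```bash
python3 -m handwheel '[[0,0,0,0,0.13,0,0],[0,0,0,0,0.13,0,0],[0,0,0,0,0.13,0,0],[0,0,0,0,0.13,0,0],[0,0,0,0,0.13,0,0],[0,0,0,0,0.13,0,0],[0,0,0,0,0.1,0,0],[0,0,0,0,0,0,0]]'
python3 - <<'E'
from workcell import bot,optics
from h import *
s=bot.read_state();print(s['torque'],s['q'][5])
c=optics.read_camera("scene")
cv2.imwrite("pics/s7.png",cv2.resize(c["image"][150:245,185:280,::-1],None,fx=6,fy=6))
E
```

```text
time: 10.5
tool_pos: [0.5328, 0.0659, 0.077]
tcp_rot: [-1.464, 0.668, -0.665]
wrist_force: [-1.9, 6.0, 4.3]
width: 0.145
[1.11526738 0.21312631 0.00326255] -0.6444851568969998
```

View pics/s7.png

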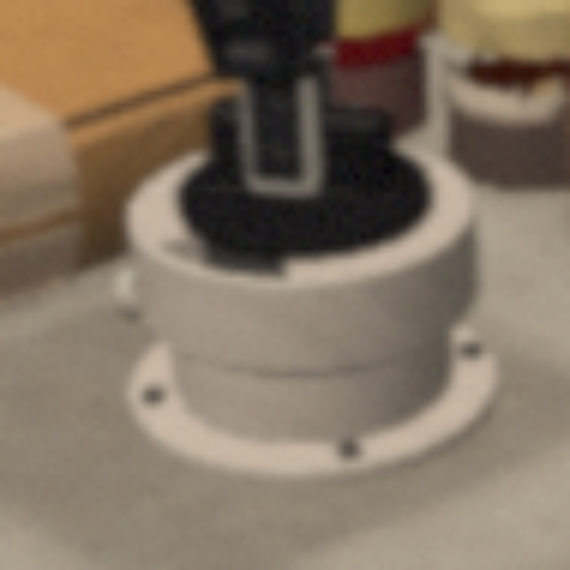

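```bash
python3 -m handwheel '[[0,0,0,0,0.06,0,0],[0,0,0,0,0.06,0,0],[0,0,0,0,0.05,0,0],[0,0,0,0,0,0,0],[0,0,0,0,0,0,0]]'
python3 -c "
from workcell import bot;s=bot.read_state();print(s['torque'],s['q'][5])"
```

```text
time: 11.18
tool_pos: [0.5349, 0.0673, 0.0778]
tcp_rot: [-1.413, 0.795, -0.797]
wrist_force: [1.8, 10.8, 2.4]
width: 0.149
[ 2.08348482 -0.43563089  0.39212671] -0.47607901494945687
```

Total turn is about 81°, and a z moment of 0.4 N m suggests it is on the stop. Letting go.

```bash
python3 -m handwheel '[[0,0,0,0,0,0,0.5],[0,0,0,0,0,0,0.5],[0,0,0,0,0,0,0.5],[0,0,0,0,0,0,0.5]]'
python3 -m handwheel '[[0,-0.02,0,0,0,0,0.5],[0,-0.04,0,0,0,0,0.5],[0,-0.06,0,0,0,0,0.5],[0,-0.06,0,0,0,0,0.5],[0,0,0,0,0,0,0.5],[0,0,0,0,0,0,0.5]]'
python3 - <<'E'
from workcell import bot,optics
from h import *
c=optics.read_camera("scene");P=cloud(c);np.savez("scene8.npz",**c)
cv2.imwrite("pics/s8.png",cv2.resize(c["image"][150:245,185:280,::-1],None,fx=6,fy=6))
k=(P[...,2]>.088)&(P[...,2]<.106)&(np.hypot(P[...,0]-.533,P[...,1]-.064)<.05)
q=P[k];print(len(q),q[:,2].max(),np.median(q[:,2]),cv2.minAreaRect(q[:,:2].astype(np.float32)*1000))
cv2.imwrite("pics/full8.png",c["image"][:,:,::-1])
E
```

```text
time: 11.68
tool_pos: [0.5328, 0.0639, 0.0765]
tcp_rot: [-1.42, 0.799, -0.798]
wrist_force: [0.7, 0.5, 0.2]
width: 0.503
time: 12.42
tool_pos: [0.5328, 0.064, 0.2567]
tcp_rot: [-1.419, 0.798, -0.798]
wrist_force: [-0.1, 0.6, -0.6]
width: 0.499
279 0.10331425318262799 0.0971274129984141 ((533.6047973632812, 62.223201751708984), (17.17164421081543, 55.44840621948242), 34.212242126464844)
```

View pics/s8.png

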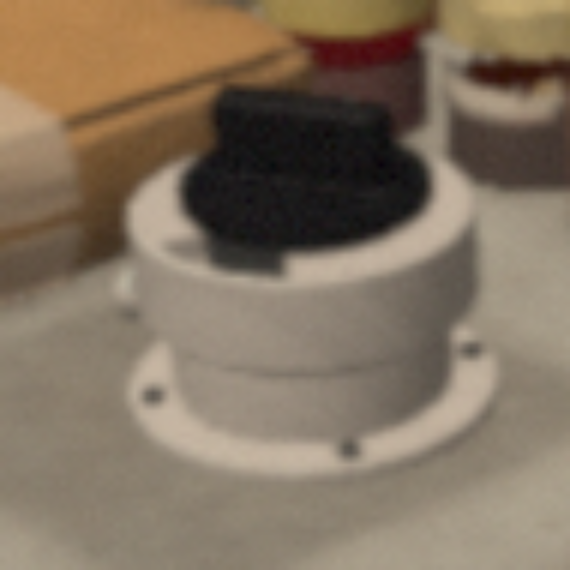

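View pics/full8.png

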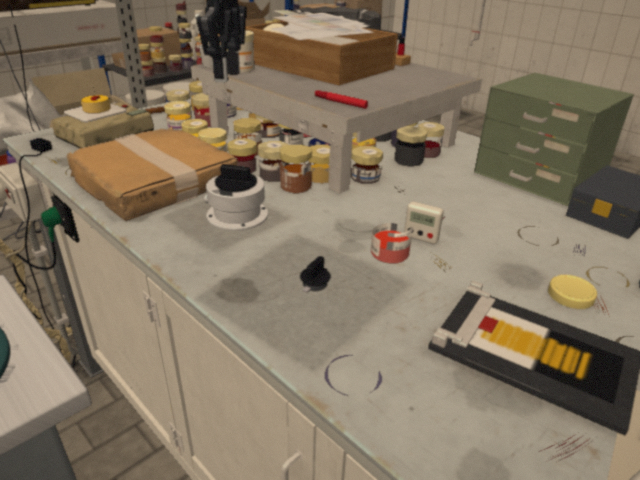

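The cap stays at about z 0.040 (bar top at 0.102–0.103). Its bar is at yaw −56°, 78° from the slots, and it sits about 2 mm from the axis. The small cap at (315,275) and the jar at (390,243) haven't moved, and the gripper is clear.

```bash
python3 -c "
from workcell import workorder;print(workorder.finish_job())"
```

```text
the job is handed in; nothing more can be done
None
```

The strainer is closed and the job is handed in. I gripped the larger cap by its bar, lined its lugs up with the slots and pressed it down on the spring seat. I then turned it about 81° clockwise to the stop, let go and lifted clear.

**Last checks:** after release, the cap stayed at about 40 mm above the strainer's underside. It was turned about 78° from the slots and sat within about 2 mm of the axis. The smaller cap and the jar appear where they were in the picture, and the robot was touching nothing. The robot clock read about 12.4 s at the last move.

**Disagreements:** the two cameras differed by about 3–4 mm in x. I used the scene camera because it matched the measured fingertip position. Near the end of the turn there was up to about 11 N of sideways force, because the grip was slightly off centre. It disappeared when I let go.

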